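# Sanitise the retainer with the UV wand

## Task

Swing the retainer case's white cover all the way open to its stop, then pick up the UV wand and aim its lamp squarely at the middle of the clear inner lid, the hood flat against it with light pressure (about 5 N, never hard), and hold it still there for two seconds. Then lay the wand back on its black mat, feet down, lengthwise along the mat near its middle, and let go, leaving the cover fully open and the other things on the ledge where they are.

Things in the scene. Friction and masses are not known exactly. Their poses are not given: they have to be found in the camera images.
- case: Blue retainer case, 110 x 110 mm, 30 mm to its rim, fixed on a grey stand, its face sloped 24 degrees, roughly towards the robot's right. Origin: centre of its underside; z square to the face (outwards), x up the slope, y across it, roughly towards the robot. Its clear inner lid (70 x 70 mm, pink retainer under it) stands proud of the rim on a spring of 1.8 N/mm, 12 mm travel.
- window (a point): Point fixed on the case's z axis, 48 mm above its origin: the aim point. Sideways it is the inner lid's centre; the inner lid's resting face may be anywhere from 8 mm below to 8 mm above it along case z, different every time and not reported: find it by touch.
- cover (a joint): White swivel cover, 106 x 106 x 6 mm, underside 62 mm above the case's origin along case z. Turns in its own plane about a steel pin: 0 = shut over the inner lid, 1.57 rad = open against its stop, out beside the case on its +y side. Opens clockwise seen from outside; stays where left.
- cover_tab (a point): Centre of the top of the red round post (14 mm diameter, 35 mm tall, its foot on the cover's upper face, parallel to case z) by which the cover is pushed; 118 mm from the hinge pin.
- cover_hinge (a point): On the cover's hinge pin, at the level of the cover's underside, at case x = 47 mm, y = 47 mm. The pin is parallel to case z.
- wand: White UV wand, 190 mm long (x -95 to +95), 160 g, standing on head and tail foot. Origin: mid-length, level of the underside. Head: 50 x 50 mm, 50 tall, x = 45 to 95, flat black hood and violet lamp underneath, shining along -z. Handle: 26 mm wide (y), z = 24 to 48 mm, between the head and the tail foot (x = -95 to -81).
- lamp (a point): Centre of the wand's lamp and hood face: x = 70 mm, z = 0 in the wand's frame; it shines along the wand's -z.
- wand_grip (a point): Middle of the handle at a good place to grip: x = 10 mm, z = 36 mm in the wand's frame.
- mat: Black rubber mat, 260 (x) x 140 (y) x 5 mm, fixed on the ledge; origin at the centre of its underside. The wand starts on it, lengthwise.
- tumbler: Chrome tumbler, 72 mm diameter, 100 mm tall; origin under its centre. Bystander.
- jar: Glass jar with steel cap, 70 mm diameter, 90 mm tall; origin under its centre. Bystander.
- lotion: Green lotion bottle, 52 mm diameter, 130 mm tall; origin under its centre. Bystander.
- hairbrush: White hairbrush, about 200 mm long along x, 27 mm high, bristles up; origin under its middle. Bystander.
- tweezers: Steel tweezers, 105 mm long along x, 10 mm high; origin under its middle. Bystander.
- tin: Round aluminium tin, 64 mm diameter, 24 mm tall; origin under its centre. Bystander.
Things that resemble listed ones, but are neither listed nor needed, are in the scene too. Leave any pink or yellow look-alike of the wand alone.

How it is judged (in metres and radians):
On the way, in this order (a step that is already met when the one before it is completed fails the run):
1. the cover is swung open to its stop (past 1.42 rad) (value of joint cover above 1.42 rad), for 0.1 s.
2. the wand's lamp is held still against the inner lid, within 10 mm of its centre each way, square to it within 0.14 rad, pressing with 2 to 9 N, for 1.5 s (x of lamp in the frame of case between -0.01 and 0.01 m and y of lamp in the frame of case between -0.01 and 0.01 m and z of lamp in the frame of case between 0.026 and 0.059 m and angle between the z axis of wand and the z axis of case, either way round below 0.14 rad and contact force between wand and case between 2 and 9 N and linear speed of wand below 0.02 m/s and angular speed of wand below 0.2 rad/s and value of joint cover above 1.35 rad), for 1.5 s.
At the end, for the whole second after the job is handed in: The wand lies still on the mat on its head and foot (tilt under 0.08 rad, underside 2 to 9 mm above the ledge), within 40 mm of the mat's centre lengthwise and 45 mm across, in line with it within 0.3 rad (either way round); the cover stands open past 1.38 rad (x of wand in the frame of mat between -0.04 and 0.04 m and y of wand in the frame of mat between -0.045 and 0.045 m and height (world z) of wand between 0.002 and 0.009 m and angle between wand's own z axis and vertical below 0.08 rad and angle between the x axis of wand and the x axis of mat, either way round below 0.3 rad and linear speed of wand below 0.02 m/s and value of joint cover above 1.38 rad); the robot touches nothing.
It fails at once if the wand presses on the case with more than 18 N (contact force between wand and case above 18 N).
It fails at once if a bystander (tumbler, jar, lotion, hairbrush, tweezers, tin) is shifted by more than 30 mm (distance of any of tumbler, jar, lotion, hairbrush, tweezers, tin from where it was at the start of the episode above 0.03 m).
It fails at once if the tumbler, jar or lotion bottle is tipped (angle between any of tumbler, jar, lotion's own z axis and vertical above 0.35 rad).
It also fails if it takes over 67 s, if anything falls off the work surface, if the arm or the gripper's body presses on something with over 40 N, if the wrist force passes 120 N, or if a joint passes its speed limit or range.

## Robot

A 6-joint arm with a two-finger parallel gripper is mounted at the origin on the work surface. World frame = base frame: x ahead of the robot, y to its left, z up, the work surface at z = 0. Lengths are in mm, angles in degrees, forces in N, time in s.
With the tool pointing down it reaches from about 350 to 850 mm from the base axis. Payload 8.1 kg.
Tool frame: the origin (TCP) lies midway between the tips of the shut fingers; the grasp point (between the pads) lies 19 mm behind it (r.grasp_offset is the distance from the TCP to the grasp point, in mm); z points along the fingers, x is the direction in which the jaws open and shut, and the axes are right-handed (so a half turn about z gives the same grasp; the last joint's range is limited). The gripper opens to 85 mm and grips with 20 to 120 N. Pads are 22 mm wide; open, the fingers measure 114 mm over their backs; the gripper's body (76 mm by 85 mm) begins 54 mm behind the grasp point. The pads swing forward as they close: fully open they stand 13 mm farther back than shut.
Start: joints at [65.581, 7.471, 85.268, -0, 87.261, -4.893], TCP at [200.523, 565.505, 231.292] pointing down, gripper open.
Joint ranges: [-169.43, 169.43], [-51.17, 129.36], [1.28, 143.12], [-76.62, 256.62], [0, 156.53], [-152.29, 152.29]. Speed limits (degrees/s): [136.94, 136.94, 159.86, 180, 180, 180].

## Interface

Orientations are given as [roll, pitch, yaw] about the fixed x, y, z axes, in that order (R = Rz(yaw) Ry(pitch) Rx(roll)).
In Python, from bench import r, optics, hand_in gives the robot as it stands.
- The arm moves only by the shell command python3 -m pendant 'ROWS' [FORCE]. ROWS is JSON, a list of rows, each a list of 5 numbers: the opening, from 0 (shut) to 1 (fully open), then the shift along the tool's x, y, z in mm, then the turn about the tool's z in degrees. A call has 1 to 10 rows; each row shifts and turns the commanded pose from where the row before left it, along the tool's axes as they then stand; what a row does not reach is not made up. A row lasts 1/10 s, in which the tool goes at most 50 mm and 8.59 degrees, less where a joint would pass 70% of its speed; a pose out of reach is approached as far as the arm can. A call with a gripper value outside its range is refused whole. The fingers move at their own pace and stop on an object; FORCE is the grip in N (left out, the last holds). Time passes only in rows, so rows that do not move let the fingers close. It gives the time, the measured TCP pose, the force and the opening at its end, in the units of the state.
- r.sense(): the state, without advancing time (a new reading comes with each control period).
- optics.snapshot(name): name is "scene" or "top" or "wrist"; returns (picture, depth): 384x512x3 uint8, blue, green, red; 384x512 float32, mm along the optical axis (not along the pixel's ray), 0 where there is no reading.
- optics.camera_params(name): a dict with "camera_matrix" (3x3 intrinsics, pixels), "eye" and "orientation" of the camera in the world. Camera axes: x right, y down, z forward; pixel columns grow to the right and rows downward; lengths in mm; the calibration is good to about 2 mm. A picture is of the moment at which its call begins: read the wrist's pose just before it. camera_params takes no time and is no camera call; for the wrist camera it gives the pose at the moment of the call.
- hand_in(): hands the job in, once; it reports no verdict.
Trained networks look in the newest picture that a camera, given by its name, has taken for a name from the list of things; names that differ only in an ending like _2 or _b are one class to them, and where a whole thing is asked for, a point or a joint stands for the part that bears it (a point fixed in the world has none). Each returns a list of dicts, best first, with "score" (0 to 1); they miss things now and then, are a little off and sometimes report something else, mostly with a low value. They report only what shows in the picture. A call takes as long as a camera call. They do not tell look-alikes from the thing itself.
- optics.search_frame(camera, query): "at" ([x, y, z] in mm, in world coordinates, good to about 4 mm: the middle of the surface that is visible of it).
The state is a dict: "time": time; "joint_pos": joint angles; "qd": joint speeds; "joint_efforts": joint torques, N m; "tool_pos": TCP position; "tcp_rot": TCP orientation; "ft_force": force on the tool from outside, world axes, zero at the start; "wrist_torque": the same for the moment, N m; "finger_gap": finger opening in mm.
Only numpy, scipy, OpenCV 4.12 (cv2) and the standard library are available. Lean on these libraries where they do the work, as an engineer would, in place of code of your own. Each camera call takes 0.05 s, during which the arm holds its last target. There are 200 camera calls.

## Working session

There is one attempt and no reset: what is moved stays moved. The work goes in short steps, Python scripts to look and compute and a shell command to move; the robot and the scene stay as the last step left them, time stands still between calls to the robot, and variables do not carry over. Pictures are saved under pics/ and viewed, about 8 in all and at most 12, crops included, and the job is handed in when it is done.

```bash
ls; mkdir -p pics; cat > h.py <<'E'
import numpy as np, cv2
from scipy.spatial.transform import Rotation as R
from bench import r, optics
def snap(n,f=None):
    cp=optics.camera_params(n); p,d=optics.snapshot(n)
    if f: cv2.imwrite('pics/'+f,p)
    np.savez(''+n+'.npz',p=p,d=d,K=np.array(cp['camera_matrix']),e=np.array(cp['eye']),o=np.array(cp['orientation']))
    return p,d,cp
def cloud(n):
    z=np.load(''+n+'.npz'); d=z['d'].astype(float);K=z['K'];o=z['o']
    Rm=o if o.shape==(3,3) else R.from_euler('xyz',o,degrees=True).as_matrix()
    v,u=np.mgrid[:384,:512]
    c=np.stack([(u-K[0,2])/K[0,0]*d,(v-K[1,2])/K[1,1]*d,d],-1)
    return z['p'],d,c@Rm.T+z['e']
E
python3 - <<'E'
from h import *
a=snap('scene')[0]; 
cv2.imwrite('pics/a.png',cv2.resize(a,(800,600)))
for q in ['wand','case','cover_tab','cover','cover_hinge','mat','lamp','wand_grip','tumbler','jar','lotion','hairbrush','tweezers','tin']:
    print(q,[(np.round(x['at']).tolist(),round(x['score'],2)) for x in optics.search_frame('scene',q)][:4])
a,_,cp=snap('top'); print(cp)
cv2.imwrite('pics/b.png',cv2.resize(a,(800,600)))
for q in ['wand','case','cover_tab','cover','cover_hinge','mat','wand_grip','tumbler','jar','lotion','hairbrush','tweezers','tin']:
    print(q,[(np.round(x['at']).tolist(),round(x['score'],2)) for x in optics.search_frame('top',q)][:4])
print(r.sense())
E
```

```text
pics
wand [([251.0, -281.0, 50.0], 0.74), ([494.0, -215.0, 53.0], 0.71), ([379.0, -539.0, 46.0], 0.67), ([597.0, -556.0, 45.0], 0.65)]
case [([628.0, 94.0, 126.0], 0.74)]
cover_tab [([611.0, 74.0, 141.0], 0.66), ([459.0, 304.0, 20.0], 0.49)]
cover [([615.0, 80.0, 141.0], 0.7)]
cover_hinge [([625.0, 100.0, 133.0], 0.71)]
mat []
lamp [([494.0, -208.0, 54.0], 0.92), ([599.0, -557.0, 49.0], 0.88), ([382.0, 9.0, 47.0], 0.74), ([247.0, -274.0, 48.0], 0.6)]
wand_grip [([498.0, -211.0, 48.0], 0.96), ([385.0, -545.0, 44.0], 0.79), ([599.0, -559.0, 47.0], 0.64), ([243.0, -275.0, 44.0], 0.6)]
tumbler [([705.0, -192.0, 64.0], 0.91), ([622.0, 99.0, 129.0], 0.23)]
jar [([744.0, 48.0, 89.0], 0.6), ([736.0, -73.0, 81.0], 0.43)]
lotion [([738.0, -73.0, 85.0], 0.89), ([460.0, 304.0, 20.0], 0.58)]
hairbrush [([430.0, 416.0, 16.0], 0.55)]
tweezers [([669.0, 295.0, 12.0], 0.66)]
tin [([458.0, 302.0, 18.0], 0.88)]
{'camera_matrix': array([[398.85080986,   0.        , 255.57607181],
       [  0.        , 398.85080986, 195.06752973],
       [  0.        ,   0.        ,   1.        ]]), 'eye': array([ 378.52
[... 879 characters left out ...]
 [([451.0, 298.0, 27.0], 0.57)]
{'time': 1.45, 'joint_pos': array([ 6.55785592e+01,  7.47156624e+00,  8.52680182e+01, -1.11524894e-03,
        8.72623422e+01, -4.89324531e+00]), 'qd': array([ 0.00222147, -0.12123151, -0.02153448, -0.10096643, -0.02522822,
        0.13940593]), 'joint_efforts': array([-5.84220070e-04, -5.69320071e+01, -5.00841057e+01, -2.72224624e-04,
        1.79854906e-03, -1.76012531e-05]), 'tool_pos': array([200.5476313 , 565.48570107, 231.28595378]), 'tcp_rot': array([1.79999054e+02, 2.01466301e-03, 7.04718578e+01]), 'ft_force': array([-0.53546363,  0.85453645,  0.31758866]), 'wrist_torque': array([ 0.01881058,  0.07928258, -0.01807811]), 'finger_gap': 85.49571166173729}
```

View pics/a.png

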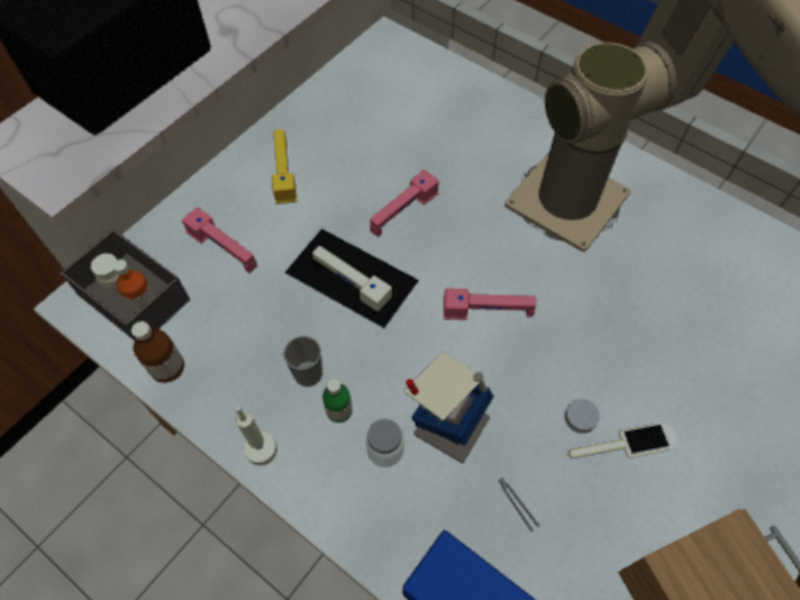

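View pics/b.png

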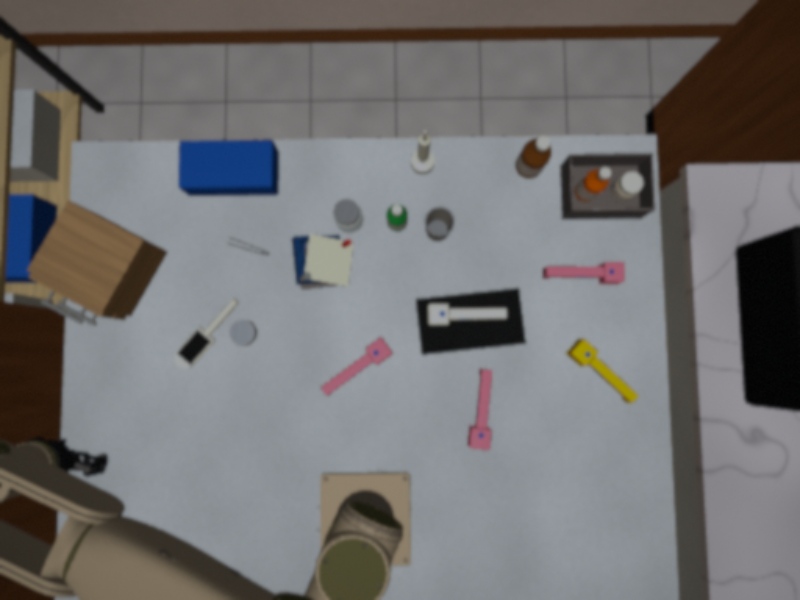

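The white wand lies on the black mat: top view (467,314), scene view (352,276). Its head points to +y. The look-alikes are pink at top (357,367), (481,410) and (585,272), and yellow at (603,371). I choose the white one. The cover is at top (328,260), with the red post at (346,243) and the pin at (307,275). Next I measure these with depth.

```bash
cat > m.py <<'E'
from h import *
for n in ['top','scene']:
    p,d,W=cloud(n); print(n)
    hsv=cv2.cvtColor(p,cv2.COLOR_BGR2HSV); H,S,V=[hsv[...,i].astype(int) for i in range(3)]
    ok=d>0
    near=lambda x,y,s: ok&(abs(W[...,0]-x)<s)&(abs(W[...,1]-y)<s)
    red=near(630,70,120)&((H<8)|(H>172))&(S>150)&(W[...,2]>90)
    P=W[red]; print('red',len(P),np.round(np.median(P,0)),np.round(P.max(0)),np.round(P.min(0)))
    wh=near(620,80,110)&(S<60)&(V>140)&(W[...,2]>95)
    if n=='scene': wh&=(W[...,2]<170)
    P=W[wh]; 
    for k in range(4):
        c=P.mean(0); nv=np.linalg.svd(P-c)[2][2]; nv*=np.sign(nv[2]); P=P[abs((P-c)@nv)<5]
    print('cover top plane',len(P),np.round(c,1),nv.round(3),'tilt',np.degrees(np.arccos(nv[2])).round(1),'az',np.degrees(np.arctan2(nv[1],nv[0])).round(1))
    # in-plane rect
    z=nv; x=np.array([0,0,1])-z[2]*z; x/=np.linalg.norm(x); y=np.cross(z,x)
    q=np.c_[(P-c)@x,(P-c)@y].astype(np.float32); rc=cv2.minAreaRect(q); cc=c+x*rc[0][0]+y*rc[0][1]
    print('rect',rc,'centre',cc.round(1))
    wd=near(480,-250,125)&(S<60)&(V>140)&(W[...,2]>30)
    wd=cv2.morphologyEx(wd.astype(np.uint8),cv2.MORPH_OPEN,np.ones((2,2)))>0
    P=W[wd]; rc=cv2.minAreaRect(P[:,:2].astype(np.float32)); print('wand',len(P),rc,np.percentile(P[:,2],[10,50,90]).round())
    mt=near(460,-270,190)&(V<50)&(W[...,2]<20); P=W[mt]; print('mat',len(P),cv2.minAreaRect(P[:,:2].astype(np.float32)),np.median(P[:,2]))
    g=near(620,80,110)&(W[...,2]>100)
    cv2.imwrite('pics/c_%s.png'%n,cv2.resize(p[tuple(slice(v.min(),v.max()) for v in np.where(near(620,80,110)))],None,fx=5,fy=5))
E
python3 m.py
```

```text
top
red 4 [648.  31. 156.] [649.  36. 160.] [644.  27. 146.]
cover top plane 702 [611.1  71.4 138.6] [ 0.048 -0.405  0.913] tilt 24.1 az -83.3
rect ((-0.8295860290527344, 0.22113800048828125), (107.2586441040039, 104.5941390991211), 76.13821411132812) centre [611.   70.6 138.3]
wand 324 ((474.0859375, -204.83758544921875), (92.41339111328125, 275.6403503417969), 22.56705665588379) [49. 54. 59.]
mat 1547 ((477.29803466796875, -264.3648376464844), (129.82119750976562, 250.22999572753906), 5.6895341873168945) 5.197929797680217
scene
red 37 [651.  35. 150.] [656.  44. 158.] [645.  24. 129.]
cover top plane 1012 [610.8  76.8 139.6] [ 0.04  -0.414  0.909] tilt 24.6 az -84.5
rect ((-1.4872589111328125, 1.701751708984375), (105.93126678466797, 107.67583465576172), 77.78573608398438) centre [609.2  75.3 138.9]
wand 398 ((491.1072692871094, -244.23020935058594), (45.89397048950195, 183.560791015625), 0.6420024633407593) [50. 54. 57.]
mat 1838 ((474.73138427734375, -261.4778137207031), (139.37368774414062, 260.56829833984375), 5.317535400390625) 5.097834893164304
```

```bash
python3 -m pendant '[[1,0,0,-10,8.5],[1,0,0,-10,8.5],[1,0,0,-10,8.5],[1,0,0,-10,8.5],[1,0,0,-10,8.5],[1,0,0,-10,8.5],[1,0,0,-10,8.5],[1,0,0,-10,8.5],[1,0,0,-10,2.47]]' && python3 -m pendant '[[0,29,34,0,0],[0,29,34,0,0],[0,29,34,0,0],[0,29,34,0,0],[0,29,34,0,0],[0,29,34,0,0],[0,29,34,0,0],[0,29,34,0,0],[0,29,34,0,0],[0,29,34,0,0]]' && python3 -m pendant '[[0,29,34,0,0],[0,29,34,0,0],[0,29,34,0,0],[0,29,34,0,0],[0,29,34,0,0],[0,0,0,0,0]]'
python3 - <<'E'
from h import *
s=r.sense(); print(s['time'],s['tool_pos'],s['tcp_rot'])
a=snap('wrist')[0]; cv2.imwrite('pics/d.png',a)
for q in ['cover_tab','cover_hinge','case']: print(q,[(np.round(x['at']).tolist(),round(x['score'],2)) for x in optics.search_frame('wrist',q)][:2])
p,d,W=cloud('wrist'); hsv=cv2.cvtColor(p,cv2.COLOR_BGR2HSV).astype(int)
red=((hsv[...,0]<8)|(hsv[...,0]>172))&(hsv[...,1]>150)&(d>0)&(W[...,2]>90)
P=W[red]; print(len(P),np.median(P,0),P.min(0),P.max(0)); T=P[P[:,2]>np.percentile(P[:,2],98)-4]; print(T.mean(0))
E
```

```text
time: 2.35
tool_pos: [200.5, 565.5, 321.7]
tcp_rot: [-180.0, -0.0, -0.3]
ft_force: [0.2, -0.1, -0.0]
finger_gap: 85.3
time: 3.35
tool_pos: [491.5, 223.9, 321.5]
tcp_rot: [-180.0, -0.0, 0.0]
ft_force: [0.7, 0.4, 0.3]
finger_gap: -0.0
time: 3.95
tool_pos: [637.6, 50.6, 319.4]
tcp_rot: [179.9, 0.1, -0.3]
ft_force: [0.1, 0.2, -0.9]
finger_gap: 0.0
3.95 [637.59020971  50.61045222 319.38169761] [ 1.79904949e+02  9.43118246e-02 -2.86369668e-01]
cover_tab [([610.0, 77.0, 142.0], 0.73), ([723.0, -69.0, 86.0], 0.46)]
cover_hinge [([619.0, 97.0, 134.0], 0.73), ([727.0, 43.0, 88.0], 0.44)]
case [([620.0, 105.0, 138.0], 0.74)]
244 [649.07326796  35.7102689  147.33885378] [577.69511042  21.53119485 125.60501519] [674.44903472  65.42322429 407.72377283]
[603.98797769  61.21594644 386.93999962]
```

View pics/d.png

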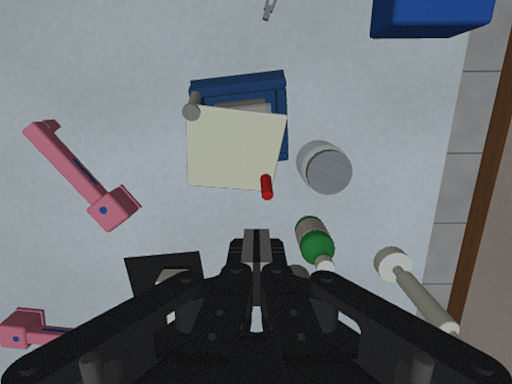

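The wrist view shows the cover slightly ajar, the post top at (267,195), the pin top at (192,112) and the blue case at (240,110). Nothing stands beside the post.

```bash
cat > case.py <<'E'
from h import *
p,d,W=cloud('wrist')
px=lambda u,v: np.nanmedian(W[v-2:v+3,u-2:u+3].reshape(-1,3),0).round(1)
print('posttop',px(267,195),'postmid',px(266,184),'pintop',px(192,113),'pinmid',px(196,98))
hsv=cv2.cvtColor(p,cv2.COLOR_BGR2HSV).astype(int)
m=(hsv[...,1]<70)&(hsv[...,2]>130)&(d>0)&(W[...,2]>95)&(W[...,2]<185); m[:100]=0;m[200:]=0;m[:,:180]=0;m[:,295:]=0
P=W[m]
for k in range(6):
    c=P.mean(0); n=np.linalg.svd(P-c)[2][2]; n*=np.sign(n[2]); P=P[abs((P-c)@n)<4]
print('n',n.round(3),np.degrees(np.arccos(n[2])),np.degrees(np.arctan2(n[1],n[0])))
def ax(az,t=24):
    z=R.from_euler('zy',[0,0]).as_matrix()[:,2]; a=np.radians(az);t=np.radians(t)
    z=np.array([np.sin(t)*np.cos(a),np.sin(t)*np.sin(a),np.cos(t)]); x=np.array([-np.cos(t)*np.cos(a),-np.cos(t)*np.sin(a),np.sin(t)]); return x,np.cross(z,x),z
az=np.degrees(np.arctan2(n[1],n[0])); x,y,z=ax(az)
q=np.c_[(P-c)@x,(P-c)@y].astype(np.float32); rc=cv2.minAreaRect(q); print(rc,(c+x*rc[0][0]+y*rc[0][1]).round(1))
# blue case edges
b=(abs(hsv[...,0]-110)<15)&(hsv[...,1]>100)&(d>0)&(W[...,2]>60); b[:60]=0;b[170:]=0;b[:,:180]=0;b[:,300:]=0
B=W[b]; print(len(B)); hu=cv2.minAreaRect(np.r_[B,P][:,:2].astype(np.float32)); print('blue+cover xy',hu)
print('B range',B.min(0),B.max(0))
E
python3 case.py
```

```text
posttop [650.1  27.6 153.4] postmid [649.2  38.1 143.8] pintop [573.3 118.3 163. ] pinmid [574.5 133.1 143.6]
n [ 0.044 -0.406  0.913] 24.08223616484982 -83.80927457617905
((-5.930171966552734, 0.34772491455078125), (106.69696044921875, 106.6333999633789), 75.61241912841797) [611.9  73.5 136.7]
2720
blue+cover xy ((619.7948608398438, 95.68806457519531), (144.00869750976562, 123.64349365234375), 85.59516906738281)
B range [562.1486168   54.64753543  83.26560344] [678.87142009 164.42504006 155.90781319]
```

```bash
python3 -m pendant '[[0,40,21.6,20,0],[0,0,0,48,0],[0,0,0,48,0],[0,0,0,48,0],[0,0,0,20,0],[0,0,0,0,0]]' && python3 -m pendant '[[0,-14.7,5.9,2,0],[0,-14.7,5.9,2,0],[0,-14.7,5.9,2,0],[0,-13.6,1.5,0,0],[0,-13.6,1.5,0,0],[0,-13.6,1.5,0,0],[0,-13.2,-2.9,-1.9,0],[0,-13.2,-2.9,-1.9,0],[0,-13.2,-2.9,-1.9,0]]' && python3 -m pendant '[[0,-9,-4.8,-2.5,0],[0,-9,-4.8,-2.5,0],[0,-8,-4.8,-2.5,0],[0,0,0,0,0]]'
```

```text
time: 4.75
tool_pos: [671.9, 35.5, 132.5]
tcp_rot: [-180.0, 0.5, 0.1]
ft_force: [-0.0, 0.7, -0.5]
finger_gap: 0.1
time: 5.65
tool_pos: [552.1, 21.3, 140.6]
tcp_rot: [180.0, -0.3, 0.1]
ft_force: [0.2, -0.9, 0.6]
finger_gap: 0.1
time: 6.05
tool_pos: [524.8, 35.7, 145.5]
tcp_rot: [-180.0, -0.1, 0.1]
ft_force: [0.6, 0.2, 0.4]
finger_gap: 0.1
```

```bash
python3 - <<'E'
from h import *
a=snap('wrist')[0]; b=snap('scene')[0]
cv2.imwrite('pics/e.png',np.hstack([cv2.resize(a,(400,300)),cv2.resize(b[190:310,220:380],(400,300))]))
E
```

```text
(no output)
```

View pics/e.png

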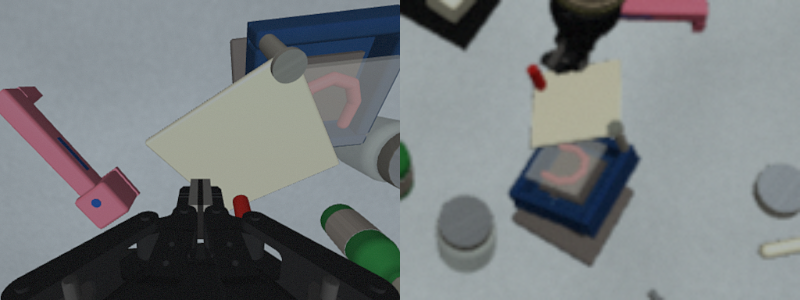

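The push slipped past the post: the cover stands at roughly 60°, with the post to the right of the fingers at (240,207). I'll locate it and push again from behind.

```bash
python3 - <<'E'
from h import *
for n in ['wrist','scene']:
    p,d,W=cloud(n); hsv=cv2.cvtColor(p,cv2.COLOR_BGR2HSV).astype(int)
    red=((hsv[...,0]<8)|(hsv[...,0]>172))&(hsv[...,1]>150)&(d>0)&(W[...,2]>90)&(W[...,2]<170)&(abs(W[...,0]-540)<90)&(abs(W[...,1]-30)<60)
    P=W[red]; print(n,len(P),np.median(P,0),P.min(0),P.max(0)); 
    m=(hsv[...,1]<70)&(hsv[...,2]>130)&(d>0)&(W[...,2]>95)&(W[...,2]<185)&(abs(W[...,0]-550)<80)&(abs(W[...,1]-80)<70)
    P=W[m]
    for k in range(6):
        c=P.mean(0); nv=np.linalg.svd(P-c)[2][2]; nv*=np.sign(nv[2]); P=P[abs((P-c)@nv)<4]
    az=np.radians(-83.8);t=np.radians(24)
    z=np.array([np.sin(t)*np.cos(az),np.sin(t)*np.sin(az),np.cos(t)]); x=np.array([-np.cos(t)*np.cos(az),-np.cos(t)*np.sin(az),np.sin(t)]);y=np.cross(z,x)
    print(nv,cv2.minAreaRect(np.c_[(P-c)@x,(P-c)@y].astype(np.float32)),c)
E
```

```text
bash:   653 Killed                     python3 - <<'E'
from h import *
for n in ['wrist','scene']:
    p,d,W=cloud(n); hsv=cv2.cvtColor(p,cv2.COLOR_BGR2HSV).astype(int)
    red=((hsv[...,0]<8)|(hsv[...,0]>172))&(hsv[...,1]>150)&(d>0)&(W[...,2]>90)&(W[...,2]<170)&(abs(W[...,0]-540)<90)&(abs(W[...,1]-30)<60)
    P=W[red]; print(n,len(P),np.median(P,0),P.min(0),P.max(0)); 
    m=(hsv[...,1]<70)&(hsv[...,2]>130)&(d>0)&(W[...,2]>95)&(W[...,2]<185)&(abs(W[...,0]-550)<80)&(abs(W[...,1]-80)<70)
    P=W[m]
    for k in range(6):
        c=P.mean(0); nv=np.linalg.svd(P-c)[2][2]; nv*=np.sign(nv[2]); P=P[abs((P-c)@nv)<4]
    az=np.radians(-83.8);t=np.radians(24)
    z=np.array([np.sin(t)*np.cos(az),np.sin(t)*np.sin(az),np.cos(t)]); x=np.array([-np.cos(t)*np.cos(az),-np.cos(t)*np.sin(az),np.sin(t)]);y=np.cross(z,x)
    print(nv,cv2.minAreaRect(np.c_[(P-c)@x,(P-c)@y].astype(np.float32)),c)
E
```

```bash
cat > m2.py <<'E'
from h import *
az=np.radians(-83.8);t=np.radians(24)
z=np.array([np.sin(t)*np.cos(az),np.sin(t)*np.sin(az),np.cos(t)]); x=np.array([-np.cos(t)*np.cos(az),-np.cos(t)*np.sin(az),np.sin(t)]);y=np.cross(z,x)
def post(n):
    p,d,W=cloud(n); hsv=cv2.cvtColor(p,cv2.COLOR_BGR2HSV).astype(int)
    red=((hsv[...,0]<8)|(hsv[...,0]>172))&(hsv[...,1]>150)&(d>0)&(W[...,2]>90)&(W[...,2]<170)&(abs(W[...,0]-540)<130)&(abs(W[...,1]-30)<60)
    P=W[red]; print(n,len(P),np.median(P,0).round(),P.min(0).round(),P.max(0).round()) 
    h=np.array([572.5,121.5,161]); q=np.median(P,0)-h; u=np.arctan2(q@x,q@y); print('angle rel',np.degrees(np.arctan2(-(q@x),-(q@y)))-45)
if __name__=='__main__':
    post('wrist'); post('scene')
E
python3 m2.py
```

```text
wrist 449 [559.  14. 125.] [518.   7. 115.] [566.  44. 152.]
angle rel 57.85493109262465
scene 36 [563.   8. 140.] [555.  -2. 121.] [567.  17. 151.]
angle rel 56.131352361262
```

```bash
python3 -m pendant '[[0,0,0,-40,0],[0,32,16,0,0],[0,32,17,0,0],[0,0,0,25,0],[0,0,0,29,0],[0,0,0,0,0]]' && python3 -m pendant '[[0,-10,-1,0,0],[0,-10,-2,-2,0],[0,-10,-2,-2,0],[0,-10,-3,-2,0],[0,-10,-5,-3,0],[0,-10,-5,-3,0],[0,-6,-4,-2,0],[0,0,0,0,0]]'
python3 -c "
from h import *
import m2
snap('wrist');snap('scene');m2.post('wrist');m2.post('scene')"
```

```text
time: 6.75
tool_pos: [586.1, 1.6, 125.1]
tcp_rot: [-180.0, 0.5, -0.0]
ft_force: [-0.1, 0.2, -1.0]
finger_gap: -0.0
time: 7.55
tool_pos: [523.2, 25.1, 145.6]
tcp_rot: [-179.9, -0.1, 0.0]
ft_force: [2.5, 4.6, 2.0]
finger_gap: -0.1
wrist 1035 [504.  29. 145.] [498.  13. 127.] [533.  37. 159.]
angle rel 87.79949589252843
scene 3 [503.  36. 139.] [503.  33. 137.] [507.  36. 140.]
angle rel 89.21430799545968
```

```bash
python3 -m pendant '[[0,-4,-2,0,0],[0,-4,-2,0,0],[0,-3,-1,0,0],[0,0,0,0,0]]'
```

```text
time: 8.05
tool_pos: [516.7, 30.0, 147.0]
tcp_rot: [-179.9, -0.6, 0.0]
ft_force: [18.4, 6.6, -1.9]
finger_gap: -0.2
```

```bash
python3 -m pendant '[[0,10,0,0,0],[0,0,0,-45,0],[0,25,-5,-40,0],[0,35,-5,-35,0],[0,35,-5,-30,0],[0,10,-5,-20,0],[0,0,0,0,0]]'
python3 - <<'E'
from h import *
import m2
a=snap('wrist')[0]; cv2.imwrite('pics/f.png',a); m2.post('wrist')
b=snap('top')[0]
p,d,W=cloud('top'); m2.post('top')
hsv=cv2.cvtColor(p,cv2.COLOR_BGR2HSV).astype(int)
E
```

```text
time: 8.75
tool_pos: [629.2, 49.0, 317.1]
tcp_rot: [180.0, -0.2, 0.0]
ft_force: [-0.2, 0.2, -0.1]
finger_gap: 0.2
wrist 276 [509.  26. 148.] [502.  12. 127.] [515.  35. 159.]
angle rel 85.33323186559778
top 4 [506.  19. 158.] [506.  17. 151.] [509.  25. 165.]
angle rel 86.19273974952293
```

View pics/f.png

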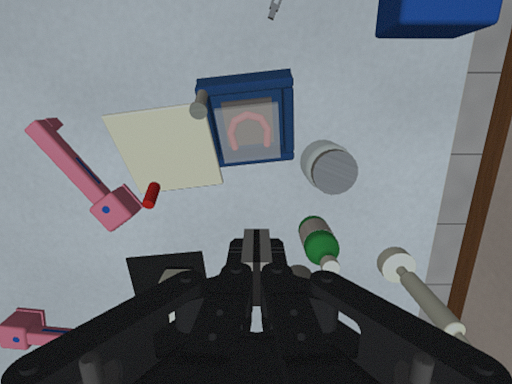

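Cover is open beside the case, and the clear lid shows at corners (215,106), (278,101), (282,160), (219,164). Now the lid centre and the cover angle.

```bash
cat > m3.py <<'E'
from h import *
from m2 import x,y,z
p,d,W=cloud('wrist'); Z=np.load('wrist.npz');K=Z['K'];Rm=R.from_euler('xyz',Z['o'],degrees=True).as_matrix() if Z['o'].shape==(3,) else Z['o'];e=Z['e']; print('eye',e.round())
hsv=cv2.cvtColor(p,cv2.COLOR_BGR2HSV).astype(int)
m=(hsv[...,1]<70)&(hsv[...,2]>130)&(d>0)&(W[...,2]>95)&(W[...,2]<185)&(abs(W[...,0]-530)<80)&(abs(W[...,1]-70)<80)
P=W[m]
for k in range(6):
    c=P.mean(0); nv=np.linalg.eigh(np.cov((P-c).T))[1][:,0]; nv*=np.sign(nv[2]); P=P[abs((P-c)@nv)<4]
rc=cv2.minAreaRect(np.c_[(P-c)@x,(P-c)@y].astype(np.float32)); cc=c+x*rc[0][0]+y*rc[0][1]
print('cover n',nv.round(3),rc,'centre',cc.round(1)); 
print('window from cover', (cc-94*y-20*z).round(1))
def ray(u,v,P0):
    r_=Rm@np.array([(u-K[0,2])/K[0,0],(v-K[1,2])/K[1,1],1]); return e+r_*((P0-e)@z)/(r_@z)
w=cc-94*y-20*z
L=np.array([ray(u,v,w) for u,v in [(215,106),(278,101),(282,160),(219,164)]]); print('lid',L.mean(0).round(1),[( (l-w)@x).round() for l in L],[((l-w)@y).round() for l in L])
L=np.array([ray(u,v,w-18*z) for u,v in [(196,78),(292,70),(294,160),(215,166)]]); print('rim',[( (l-w)@x).round() for l in L],[((l-w)@y).round() for l in L])
print('depth on lid', [((W[v,u]-w)@z).round(1) for u,v in [(225,130),(230,155),(260,155),(275,130),(250,112)]])
E
python3 m3.py
```

```text
eye [630. 125. 458.]
cover n [ 0.051 -0.403  0.914] ((-6.249977111816406, -10.506282806396484), (106.8612289428711, 104.72135162353516), 1.554197072982788) centre [531.4  73.3 140.5]
window from cover [624.   91.5 122.2]
lid [621.6  90.9 122. ] [np.float64(39.0), np.float64(37.0), np.float64(-41.0), np.float64(-37.0)] [np.float64(34.0), np.float64(-34.0), np.float64(-35.0), np.float64(44.0)]
rim [np.float64(65.0), np.float64(61.0), np.float64(-56.0), np.float64(-52.0)] [np.float64(51.0), np.float64(-52.0), np.float64(-53.0), np.float64(53.0)]
depth on lid [np.float64(0.6), np.float64(1.0), np.float64(-0.7), np.float64(-0.5), np.float64(2.0)]
```

```bash
python3 -m pendant '[[1,-17.4,43.6,0,0],[1,-17.4,43.6,0,0],[1,-17.4,43.6,0,0],[1,-17.4,43.6,0,0],[1,-17.4,43.6,0,0],[1,-17.4,43.6,0,0],[1,-17.4,43.6,0,0],[1,-17.4,43.6,0,0],[1,0,0,0,0]]'
cat > m4.py <<'E'
from h import *
import sys
s=r.sense(); print(s['time'],s['tool_pos'].round(1),s['tcp_rot'].round(1))
a=snap('wrist')[0]; cv2.imwrite('pics/'+sys.argv[1],a)
for q in ['wand_grip','lamp','wand','mat']: print(q,[(np.round(v['at']).tolist(),round(v['score'],2)) for v in optics.search_frame('wrist',q)][:2])
p,d,W=cloud('wrist'); hsv=cv2.cvtColor(p,cv2.COLOR_BGR2HSV).astype(int)
m=(hsv[...,1]<70)&(hsv[...,2]>110)&(d>0)&(W[...,2]>35)&(W[...,2]<75)&(abs(W[...,0]-480)<80)&(abs(W[...,1]+255)<130)
P=W[m]; rc=cv2.minAreaRect(P[:,:2].astype(np.float32)); print('wand',len(P),rc,np.percentile(P[:,2],[5,50,95]))
for a,b in [(-360,-290),(-290,-260),(-260,-215),(-210,-190),(-190,-140)]:
    Q=P[(P[:,1]>a)&(P[:,1]<b)]
    if len(Q)>20: print(a,b,len(Q),'x',np.percentile(Q[:,0],[2,98]).round(1),'y',Q[:,1].min().round(1),Q[:,1].max().round(1),'z',np.median(Q[:,2]).round(1))
mt=(hsv[...,2]<60)&(d>0)&(W[...,2]<12)&(W[...,2]>-5)&(abs(W[...,0]-475)<130)&(abs(W[...,1]+262)<180)
print('mat',mt.sum(),cv2.minAreaRect(W[mt][:,:2].astype(np.float32)))
E
python3 m4.py g.png
```

```text
time: 9.75
tool_pos: [483.6, -304.2, 311.8]
tcp_rot: [-180.0, 0.3, -0.4]
ft_force: [-0.3, 0.9, -0.1]
finger_gap: 85.4
9.75 [ 483.6 -304.2  311.8] [-180.     0.3   -0.4]
wand_grip [([238.0, -280.0, 48.0], 0.93), ([591.0, -540.0, 45.0], 0.88)]
lamp [([590.0, -538.0, 48.0], 0.82), ([388.0, -525.0, 50.0], 0.77)]
wand [([241.0, -283.0, 49.0], 0.98), ([587.0, -544.0, 46.0], 0.92)]
mat [([461.0, -253.0, 5.0], 0.75)]
wand 3249 ((491.9149475097656, -249.6090850830078), (48.39982986450195, 187.68214416503906), 1.0853900909423828) [49.44145628 51.77417726 54.18473645]
-360 -290 610 x [479.6 502.9] y -343.4 -290.0 z 51.1
-290 -260 403 x [478.7 504. ] y -290.0 -260.5 z 51.0
-260 -215 640 x [478.9 503.6] y -259.5 -215.7 z 51.1
-210 -190 502 x [468.5 513.9] y -209.7 -190.0 z 52.8
-190 -140 1019 x [467.8 514.4] y -190.0 -155.9 z 53.2
mat 11644 ((475.666015625, -262.1726379394531), (138.14393615722656, 258.0733642578125), 5.59675407409668)
```

View pics/g.png

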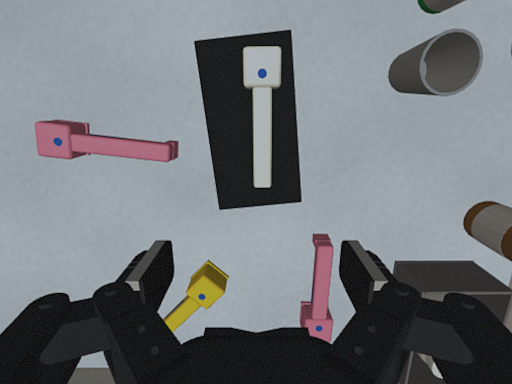

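White wand at (262,110) on the mat, head up at (262,65), with the pink and yellow ones clear of it. Moving to grip.

```bash
python3 -m pendant '[[1,4,-32,30,0],[1,4,-32.7,30,0],[1,0,0,45,0],[1,0,0,45,0],[1,0,0,45,0],[1,0,0,45,0],[1,0,0,20,0],[1,0,0,0,0]]'
```

```text
time: 10.8
tool_pos: [493.1, -231.9, 50.1]
tcp_rot: [-179.8, 0.4, 0.1]
ft_force: [0.4, -0.2, 0.1]
finger_gap: 85.6
```

```bash
python3 -m pendant '[[1,-1.5,7.5,14,0],[1,0,0,14,0],[1,0,0,0,0],[0.2,0,0,0,0],[0,0,0,0,0],[0,0,0,0,0],[0,0,0,0,0],[0,0,0,0,0]]' 25
```

```text
time: 11.6
tool_pos: [494.8, -243.1, 27.2]
tcp_rot: [180.0, -0.1, 0.0]
ft_force: [-1.3, -0.0, 4.8]
finger_gap: 25.3
```

```bash
python3 -m pendant '[[0,0,0,-20,0],[0,0,0,-45,0],[0,0,0,-45,0],[0,0,0,-45,0],[0,0,0,-20,0],[0,0,0,0,0]]' 30 && python3 -m pendant '[[0,17,-33.5,0,0],[0,17,-33.5,0,0],[0,17,-33.5,0,0],[0,17,-33.5,0,0],[0,17,-33.5,0,0],[0,17,-33.5,0,0],[0,17,-33.5,0,0],[0,17,-33.5,0,0],[0,0,0,0,-6.2],[0,0,0,0,0]]' && python3 - <<'E'
from h import *
a=snap('wrist')[0]; b=snap('scene')[0]
cv2.imwrite('pics/i.png',np.hstack([cv2.resize(a,(400,300)),cv2.resize(b[150:330,190:430],(400,300))]))
print(r.sense()['ft_force'],r.sense()['wrist_torque'])
E
```

```text
time: 12.2
tool_pos: [496.5, -244.0, 206.2]
tcp_rot: [179.8, -0.4, 0.0]
ft_force: [-0.0, 0.8, -1.2]
finger_gap: 25.7
time: 13.2
tool_pos: [629.4, 26.5, 198.7]
tcp_rot: [-180.0, 0.2, 6.4]
ft_force: [-0.1, -0.5, -0.9]
finger_gap: 25.7
[ 0.67753224  0.27379345 -1.01955339] [ 0.03188611 -0.02418307  0.02352569]
```

View pics/i.png

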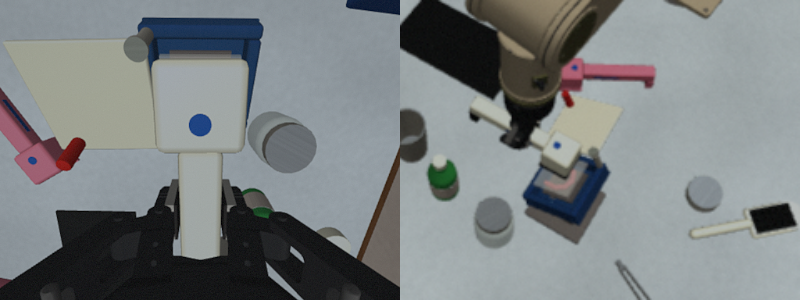

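The wand is held level, head over the case; now a head-pose tool to track tilt and lamp position during contact.

```bash
cat > head.py <<'E'
from h import *
from m2 import x,y,z
w=np.array([622.5,91,122.])
def head():
    s=r.sense(); snap('wrist'); p,d,W=cloud('wrist'); hsv=cv2.cvtColor(p,cv2.COLOR_BGR2HSV).astype(int)
    t=s['tool_pos']; Rt=R.from_euler('xyz',s['tcp_rot'],degrees=True).as_matrix()
    m=((hsv[...,1]<70)&(hsv[...,2]>130)|(abs(hsv[...,0]-112)<10)&(hsv[...,1]>100))&(d>0); L=(W-t)@Rt  # tool frame
    m&=(abs(L[...,0])<30)&(L[...,1]<-36)&(L[...,1]>-110)&(L[...,2]<25)&(L[...,2]>-90)
    P=W[m]
    for k in range(6):
        c=P.mean(0); n=np.linalg.eigh(np.cov((P-c).T))[1][:,0]; n*=np.sign(n[2]); P=P[abs((P-c)@n)<3]
    xx=x-(x@n)*n; xx/=np.linalg.norm(xx); yy=np.cross(n,xx)
    rc=cv2.minAreaRect(np.c_[(P-c)@xx,(P-c)@yy].astype(np.float32)); cc=c+rc[0][0]*xx+rc[0][1]*yy; lamp=cc-50*n; q=lamp-w
    print('t',s['time'],'tcp',t.round(1),'F',s['ft_force'].round(1),'tau',s['wrist_torque'].round(2))
    print(' n',len(P),'rect',np.round(rc[1]),round(rc[2],1),'angle to case z',np.degrees(np.arccos(n@z)).round(1),'pitch(head up)',np.degrees(np.arctan2(-(n@np.array([-.108,.994,0])),n[2])).round(1),'lamp case',(q@x).round(1),(q@y).round(1),48+(q@z).round(1))
if __name__=='__main__': head()
E
python3 -m pendant '[[0,1,0,12,0],[0,0,0,10,0],[0,0,0,0,0]]' 20; python3 head.py
```

```text
time: 13.6
tool_pos: [629.6, 24.7, 176.3]
tcp_rot: [-180.0, 0.3, 6.1]
ft_force: [0.5, 0.4, -2.4]
finger_gap: 25.2
t 13.6 tcp [629.6  24.7 176.3] F [ 0.5  0.4 -2.4] tau [-0.05  0.   -0.02]
 n 13909 rect [48. 50.] 89.8 angle to case z 23.9 pitch(head up) 0.1 lamp case 7.3 -0.6 78.0
```

```bash
python3 -m pendant '[[0,0,-2.5,5,0],[0,0,0,4,0],[0,0,0,0,0]]' ; python3 -m pendant '[[0,0,0,2,0],[0,0,0,2,0],[0,0,0,0,0]]'; python3 -m pendant '[[0,0,0,2,0],[0,0,0,2,0],[0,0,0,0,0]]'
```

```text
time: 13.95
tool_pos: [630.8, 28.0, 169.8]
tcp_rot: [-180.0, 0.0, 6.2]
ft_force: [-0.6, 0.1, -1.2]
finger_gap: 25.4
time: 14.25
tool_pos: [631.0, 27.8, 166.2]
tcp_rot: [-180.0, 0.0, 6.2]
ft_force: [0.9, 0.7, -1.3]
finger_gap: 25.4
time: 14.55
tool_pos: [630.8, 27.8, 162.0]
tcp_rot: [-180.0, 0.0, 6.2]
ft_force: [-0.8, 0.1, -1.0]
finger_gap: 25.4
```

```bash
for i in 1; do python3 -m pendant '[[0,0,0,2,0],[0,0,0,2,0],[0,0,0,0,0]]'; python3 -m pendant '[[0,0,0,2,0],[0,0,0,0,0]]'; done; python3 head.py
```

```text
time: 14.85
tool_pos: [630.8, 27.8, 158.0]
tcp_rot: [-180.0, 0.0, 6.2]
ft_force: [0.1, -0.0, -2.4]
finger_gap: 25.7
time: 15.05
tool_pos: [631.1, 27.8, 156.4]
tcp_rot: [-180.0, -0.0, 6.2]
ft_force: [0.5, -0.5, 1.0]
finger_gap: 25.6
t 15.05 tcp [631.1  27.8 156.4] F [ 0.5 -0.5  1. ] tau [ 0.06 -0.08 -0.06]
 n 13948 rect [50. 48.] 0.0 angle to case z 23.9 pitch(head up) 0.1 lamp case 1.9 -2.5 58.6
```

```bash
python3 -m pendant '[[0,0,1,2,0],[0,0,0.8,2,0],[0,0,0,0,0]]'; python3 head.py
```

```text
time: 15.4
tool_pos: [631.5, 26.0, 152.7]
tcp_rot: [-180.0, -0.0, 6.2]
ft_force: [-0.0, -0.2, 2.8]
finger_gap: 25.4
t 15.4 tcp [631.5  26.  152.7] F [-0.  -0.2  2.8] tau [ 0.33  0.01 -0.04]
 n 14067 rect [48. 50.] 90.0 angle to case z 23.2 pitch(head up) 0.8 lamp case -0.5 -2.8 56.6
```

```bash
python3 -m pendant '[[0,0,0.8,2,0],[0,0,0,0,0]]'; python3 head.py;  python3 -m pendant '[[0,0,0.8,2,0],[0,0,0,0,0]]'; python3 head.py
```

```text
time: 15.65
tool_pos: [631.5, 25.1, 150.5]
tcp_rot: [180.0, -0.0, 6.2]
ft_force: [0.5, -0.5, 1.5]
finger_gap: 25.6
t 15.65 tcp [631.5  25.1 150.5] F [ 0.5 -0.5  1.5] tau [ 0.29 -0.08 -0.09]
 n 14286 rect [50. 48.] 0.0 angle to case z 22.0 pitch(head up) 2.0 lamp case -0.7 -2.7 55.9
time: 15.9
tool_pos: [631.5, 24.3, 148.3]
tcp_rot: [180.0, -0.0, 6.2]
ft_force: [1.1, 0.2, 2.9]
finger_gap: 25.9
t 15.9 tcp [631.5  24.3 148.3] F [1.1 0.2 2.9] tau [ 0.24 -0.09 -0.04]
 n 14301 rect [49. 48.] 0.0 angle to case z 21.0 pitch(head up) 3.0 lamp case -0.9 -2.8 55.2
```

```bash
python3 -m pendant '[[0,-0.4,0.8,2,0],[0,-0.4,0.8,2,0],[0,-0.4,0.7,2,0],[0,-0.4,0.7,2,0],[0,0,0,0,0]]'; python3 head.py;  python3 -m pendant '[[0,-0.4,0.6,2,0],[0,-0.4,0.6,2,0],[0,0,0.5,2,0],[0,0,0.5,2,0],[0,0,0,0,0]]'; python3 head.py
```

```text
time: 16.45
tool_pos: [630.1, 21.0, 140.1]
tcp_rot: [180.0, 0.0, 6.2]
ft_force: [3.1, -0.8, 2.8]
finger_gap: 25.5
t 16.45 tcp [630.1  21.  140.1] F [ 3.1 -0.8  2.8] tau [ 0.16 -0.41 -0.19]
 n 10180 rect [46. 49.] 0.1 angle to case z 17.9 pitch(head up) 6.1 lamp case -1.3 -1.6 52.7
time: 17.0
tool_pos: [629.5, 18.9, 132.0]
tcp_rot: [180.0, 0.0, 6.2]
ft_force: [2.8, -1.7, 2.4]
finger_gap: 25.3
t 17.0 tcp [629.5  18.9 132. ] F [ 2.8 -1.7  2.4] tau [ 0.02 -0.41 -0.19]
 n 9441 rect [49. 44.] 89.3 angle to case z 14.1 pitch(head up) 9.9 lamp case -1.7 -0.4 50.4
```

```bash
python3 -m pendant '[[0,0.3,0.4,2,0],[0,0.3,0.4,2,0],[0,0.3,0.3,2,0],[0,0,0,0,0]]'; python3 head.py;  python3 -m pendant '[[0,0,0.3,2,0],[0,0,0.3,2,0],[0,0,0,0,0]]'; python3 head.py
```

```text
time: 17.45
tool_pos: [630.2, 17.9, 125.8]
tcp_rot: [-180.0, 0.1, 6.2]
ft_force: [0.8, -2.6, 2.7]
finger_gap: 25.7
t 17.45 tcp [630.2  17.9 125.8] F [ 0.8 -2.6  2.7] tau [ 0.02 -0.1  -0.07]
 n 9109 rect [48. 45.] 89.9 angle to case z 11.5 pitch(head up) 12.5 lamp case -2.3 -0.9 48.8
time: 17.8
tool_pos: [630.5, 17.4, 122.0]
tcp_rot: [-180.0, 0.0, 6.2]
ft_force: [0.6, -1.4, 2.6]
finger_gap: 25.2
t 17.8 tcp [630.5  17.4 122. ] F [ 0.6 -1.4  2.6] tau [ 0.03 -0.02  0.06]
 n 6205 rect [37. 50.] 2.5 angle to case z 10.7 pitch(head up) 13.3 lamp case -0.5 -2.0 47.6
```

```bash
sed -i 's/hsv\[...,2\]>130/hsv[...,2]>90/' head.py; python3 head.py; python3 -m pendant '[[0,0,0.2,2,0],[0,0,0.2,2,0],[0,0,0,0,0]]'; python3 head.py
```

```text
t 17.85 tcp [630.5  17.4 122.2] F [-0.5 -2.8  2.1] tau [-0.06  0.13  0.03]
 n 4454 rect [65. 60.] 0.1 angle to case z 62.0 pitch(head up) -37.9 lamp case -23.3 0.1 48.6
time: 18.2
tool_pos: [630.6, 17.1, 118.1]
tcp_rot: [-180.0, 0.0, 6.2]
ft_force: [-0.8, -2.3, 2.6]
finger_gap: 25.6
t 18.2 tcp [630.6  17.1 118.1] F [-0.8 -2.3  2.6] tau [ 0.06  0.07 -0.03]
 n 4980 rect [66. 60.] 0.6 angle to case z 60.9 pitch(head up) -36.9 lamp case -23.5 -0.3 47.2
```

```bash
python3 - <<'E'
from h import *
p,d,W=cloud('wrist'); b=snap('scene')[0]
dd=cv2.applyColorMap(np.clip((d-200)*1.2,0,255).astype(np.uint8),cv2.COLORMAP_JET)
cv2.imwrite('pics/j.png',np.vstack([np.hstack([cv2.resize(p,(400,300)),cv2.resize(dd,(400,300))]),cv2.resize(b[170:290,230:390],(400,300),interpolation=cv2.INTER_CUBIC).repeat(2,1)[:, ::1][:, :800]]))
for v in range(60,200,20): print(v,W[v,250].round(),W[v,230].round(),W[v,275].round(),p[v,250])
E
```

```text
60 [619. 108. 142.] [612. 107. 140.] [629. 109. 142.] [103 112 113]
80 [621.  99. 163.] [614.  99. 162.] [629. 100. 162.] [125 136 136]
100 [622.  93. 175.] [616.  93. 175.] [629.  94. 176.] [167 170 163]
120 [622.  88. 173.] [617.  87. 175.] [630.  89. 173.] [156 170 165]
140 [623.  82. 171.] [617.  81. 171.] [630.  83. 171.] [155 169 162]
160 [623.  75. 169.] [617.  74. 169.] [632.  76. 168.] [154 168 163]
180 [624.  68. 166.] [617.  67. 166.] [633.  69. 166.] [123  65  28]
```

View pics/j.png

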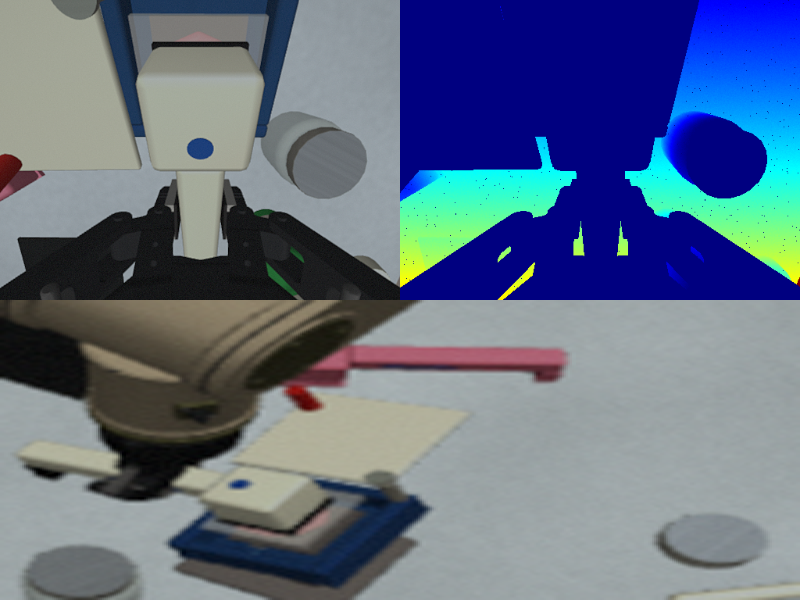

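The head tilts nicely: the wrist view shows the top face at (200,110) of the left panel plus its front face, which upset the fit. I'll seed the fit on the top face only.

```bash
python3 - <<'E'
s=open('head.py').read()
s=s.replace("    P=W[m]\n    for k in range(6):\n        c=P.mean(0); n=np.linalg.eigh(np.cov((P-c).T))[1][:,0]; n*=np.sign(n[2]); P=P[abs((P-c)@n)<3]",
"""    P0=W[m]; P=W[m&(L[...,1]>-62)]
    for k in range(8):
        c=P.mean(0); n=np.linalg.eigh(np.cov((P-c).T))[1][:,0]; n*=np.sign(n[2])
        P=P[abs((P-c)@n)<3] if k<4 else P0[abs((P0-c)@n)<1.5]""")
open('head.py','w').write(s)
E
python3 head.py;python3 -m pendant '[[0,0,0.2,2,0],[0,0,0,0,0]]'; python3 head.py
```

```text
t 18.3 tcp [630.7  17.  118.4] F [-1.5 -0.9  2.2] tau [0.03 0.08 0.1 ]
 n 15999 rect [45. 47.] 0.4 angle to case z 2.7 pitch(head up) 21.3 lamp case 0.0 -1.2 47.2
time: 18.55
tool_pos: [630.7, 16.9, 116.2]
tcp_rot: [-180.0, 0.0, 6.2]
ft_force: [-0.2, -1.6, 2.6]
finger_gap: 25.7
t 18.55 tcp [630.7  16.9 116.2] F [-0.2 -1.6  2.6] tau [0.08 0.06 0.11]
 n 15952 rect [45. 47.] 0.2 angle to case z 1.6 pitch(head up) 22.4 lamp case 0.2 -1.2 46.6
```

```bash
python3 -m pendant '[[0,0,0,1,0],[0,0,0,0,0],[0,0,0,0,0],[0,0,0,0,0]]'; python3 head.py; python3 -c "
from h import *
print(np.mean([(snap('top'),r.sense()['ft_force'])[1] for _ in range(6)],0))"
```

```text
time: 19.0
tool_pos: [630.8, 16.9, 115.6]
tcp_rot: [-180.0, -0.0, 6.2]
ft_force: [-1.1, -1.1, 3.1]
finger_gap: 25.4
t 19.0 tcp [630.8  16.9 115.6] F [-1.1 -1.1  3.1] tau [0.21 0.08 0.11]
 n 15976 rect [44. 47.] 0.2 angle to case z 1.2 pitch(head up) 22.8 lamp case 0.2 -1.2 46.4
[-0.64275912 -1.05563468  2.89426056]
```

```bash
python3 -m pendant '[[0,0,0,0.5,0],[0,0,0,0,0],[0,0,0,0,0],[0,0,0,0,0],[0,0,0,0,0],[0,0,0,0,0],[0,0,0,0,0],[0,0,0,0,0],[0,0,0,0,0],[0,0,0,0,0]]'; python3 -m pendant '[[0,0,0,0,0],[0,0,0,0,0],[0,0,0,0,0],[0,0,0,0,0],[0,0,0,0,0],[0,0,0,0,0],[0,0,0,0,0],[0,0,0,0,0],[0,0,0,0,0],[0,0,0,0,0]]';python3 -m pendant '[[0,0,0,0,0],[0,0,0,0,0],[0,0,0,0,0],[0,0,0,0,0],[0,0,0,0,0],[0,0,0,0,0]]'; python3 head.py;  python3 -c "
from h import *
print(np.mean([(snap('top'),r.sense()['ft_force'])[1] for _ in range(6)],0))"
```

```text
time: 20.35
tool_pos: [630.8, 16.8, 115.0]
tcp_rot: [180.0, 0.0, 6.2]
ft_force: [-0.5, -0.9, 2.9]
finger_gap: 25.6
time: 21.35
tool_pos: [630.8, 16.8, 115.0]
tcp_rot: [180.0, -0.0, 6.2]
ft_force: [-1.4, -2.0, 2.7]
finger_gap: 25.7
time: 21.95
tool_pos: [630.8, 16.8, 115.0]
tcp_rot: [180.0, 0.0, 6.2]
ft_force: [0.2, -1.8, 3.1]
finger_gap: 25.4
t 21.95 tcp [630.8  16.8 115. ] F [ 0.2 -1.8  3.1] tau [0.13 0.06 0.03]
 n 15931 rect [44. 47.] 0.0 angle to case z 0.8 pitch(head up) 23.2 lamp case 0.5 -1.2 46.4
[-0.1648164  -1.18180233  2.95531491]
```

Held for about 3 s at about 4.5 N, 1° off square. Lifting off and returning to the mat, whose yaw of about 5.6° is close to the present tool yaw of 6.2°.

```bash
python3 -m pendant '[[0,0,0,-4,0],[0,0,0,-10,0],[0,0,0,-20,0],[0,0,0,-30,0],[0,0,0,-30,0],[0,0,0,-10,0],[0,0,0,0,0]]' 30 && python3 -m pendant '[[0,-23,34.5,0,0],[0,-23,34.5,0,0],[0,-23,34.5,0,0],[0,-23,34.5,0,0],[0,-23,34.5,0,0],[0,-23,34.5,0,0],[0,-23,34.5,0,0],[0,-23,34.5,0,0],[0,0,0,0,0]]' && python3 -m pendant '[[0,0,0,35,0],[0,0,0,35,0],[0,0,0,30,0],[0,0,0,20,0],[0,0,0,0,0]]'; python3 head.py
```

```text
time: 23.0
tool_pos: [632.0, 16.9, 221.3]
tcp_rot: [180.0, -0.2, 6.2]
ft_force: [0.2, -0.5, -1.6]
finger_gap: 25.4
time: 23.9
tool_pos: [474.4, -280.9, 216.5]
tcp_rot: [-180.0, 0.2, 5.9]
ft_force: [0.3, -0.1, -1.0]
finger_gap: 25.7
time: 24.4
tool_pos: [474.4, -274.5, 93.2]
tcp_rot: [-179.6, 0.4, 6.2]
ft_force: [-0.8, 0.2, -1.5]
finger_gap: 25.3
t 24.4 tcp [ 474.4 -274.5   93.2] F [-0.8  0.2 -1.5] tau [ 0.05  0.02 -0.05]
 n 16004 rect [47. 45.] 89.8 angle to case z 0.9 pitch(head up) 23.3 lamp case -257.7 185.7 137.5
```

```bash
python3 -m pendant '[[0,2,3,12,0],[0,1,0,12,0],[0,0,0,0,0]]' 20 && python3 -m pendant '[[0,0,-4,4,0],[0,0,-3.3,4,0],[0,0,-3.3,4,0],[0,0,-3.3,4.5,0],[0,0,-2.5,4,0],[0,0,-2.2,4,0],[0,0,0,0,0]]'; python3 head.py
```

```text
time: 24.75
tool_pos: [480.4, -279.6, 73.4]
tcp_rot: [-179.9, 0.1, 6.2]
ft_force: [-1.6, 0.6, -2.2]
finger_gap: 25.5
time: 25.45
tool_pos: [479.4, -260.7, 50.7]
tcp_rot: [-180.0, -0.0, 6.2]
ft_force: [-0.7, 3.8, 3.2]
finger_gap: 25.2
t 25.45 tcp [ 479.4 -260.7   50.7] F [-0.7  3.8  3.2] tau [ 0.23  0.06 -0.01]
 n 15936 rect [48. 48.] 90.0 angle to case z 9.7 pitch(head up) 14.3 lamp case -271.1 179.3 84.1
```

```bash
python3 -m pendant '[[0,0,-2.5,3,0],[0,0,-2,3,0],[0,0,-2,3,0],[0,0,-1.5,3,0],[0,0,-1.2,3,0],[0,0,-1,3,0],[0,0,0,0,0]]'; python3 head.py; python3 -m pendant '[[0,0,-0.5,2,0],[0,0,0,0,0]]'; python3 head.py
```

```text
time: 26.2
tool_pos: [477.6, -251.0, 31.8]
tcp_rot: [-180.0, 0.0, 6.2]
ft_force: [0.9, 2.8, 1.7]
finger_gap: 25.4
t 26.2 tcp [ 477.6 -251.    31.8] F [0.9 2.8 1.7] tau [ 0.02 -0.18  0.11]
 n 13890 rect [51. 47.] 0.5 angle to case z 20.6 pitch(head up) 3.4 lamp case -282.1 180.1 54.1
time: 26.45
tool_pos: [477.6, -250.9, 30.2]
tcp_rot: [-180.0, 0.0, 6.2]
ft_force: [-0.1, 2.2, 2.5]
finger_gap: 25.4
t 26.45 tcp [ 477.6 -250.9   30.2] F [-0.1  2.2  2.5] tau [ 0.04 -0.09  0.03]
 n 13804 rect [47. 51.] 90.0 angle to case z 21.5 pitch(head up) 2.5 lamp case -283.6 180.0 52.1
```

```bash
python3 -m pendant '[[0,0,-0.4,2,0],[0,0,-0.3,2,0],[0,0,0,0,0]]'; python3 head.py; python3 -m pendant '[[0,0,0,1,0],[0,0,0,0,0]]'; python3 head.py
```

```text
time: 26.8
tool_pos: [477.6, -250.1, 26.2]
tcp_rot: [-180.0, 0.0, 6.2]
ft_force: [-0.6, 2.6, 3.5]
finger_gap: 25.5
t 26.8 tcp [ 477.6 -250.1   26.2] F [-0.6  2.6  3.5] tau [ 0.11 -0.05  0.01]
 n 13373 rect [47. 51.] 90.0 angle to case z 23.6 pitch(head up) 0.4 lamp case -287.1 179.9 46.6
time: 27.05
tool_pos: [477.8, -250.3, 25.8]
tcp_rot: [180.0, 0.0, 6.2]
ft_force: [-1.2, 3.1, 5.5]
finger_gap: 25.3
t 27.05 tcp [ 477.8 -250.3   25.8] F [-1.2  3.1  5.5] tau [0.17 0.19 0.02]
 n 13279 rect [51. 48.] 0.0 angle to case z 23.8 pitch(head up) 0.2 lamp case -287.7 179.8 46.2
```

Flat on the mat (0.2°). Release slowly, rise straight up, and check.

```bash
python3 -m pendant '[[0.4,0,0,0,0],[0.6,0,0,0,0],[1,0,0,0,0],[1,0,0,0,0],[1,0,0,0,0]]' && python3 -m pendant '[[1,0,0,-10,0],[1,0,0,-30,0],[1,0,0,-45,0],[1,0,0,-45,0],[1,0,0,-45,0],[1,0,35,-45,0],[1,0,35,-45,0],[1,0,0,0,0]]'
python3 m4.py k.png
python3 - <<'E'
from h import *
import m2
b=snap('scene')[0]; m2.post('scene'); a=cv2.imread('pics/k.png')
cv2.imwrite('pics/l.png',np.hstack([cv2.resize(a,(400,300)),cv2.resize(b,(400,300))]))
for q in ['tumbler','jar','lotion','hairbrush','tweezers','tin']: print(q,[(np.round(v['at']).tolist(),round(v['score'],2)) for v in optics.search_frame('scene',q)][:1])
E
```

```text
time: 27.6
tool_pos: [477.6, -250.3, 25.4]
tcp_rot: [-180.0, 0.0, 6.2]
ft_force: [0.6, -0.2, -0.1]
finger_gap: 85.3
time: 28.4
tool_pos: [486.4, -315.9, 287.9]
tcp_rot: [179.4, -0.5, 6.1]
ft_force: [0.3, -0.2, -0.8]
finger_gap: 85.5
28.4 [ 486.4 -315.9  287.9] [179.4  -0.5   6.1]
wand_grip [([591.0, -519.0, 45.0], 0.76), ([237.0, -280.0, 47.0], 0.69)]
lamp [([483.0, -222.0, 54.0], 0.96), ([401.0, -519.0, 47.0], 0.9)]
wand [([586.0, -517.0, 45.0], 0.93), ([403.0, -523.0, 47.0], 0.78)]
mat [([719.0, -106.0, 40.0], 0.42)]
wand 3764 ((479.8818359375, -256.07427978515625), (48.86033630371094, 188.42645263671875), 7.116037845611572) [49.56029133 51.79628829 54.13520077]
-360 -290 796 x [473.1 498.5] y -350.5 -290.1 z 51.1
-290 -260 460 x [468.4 493.9] y -289.9 -260.1 z 51.1
-260 -215 749 x [464.4 490.1] y -260.0 -215.0 z 51.2
-210 -190 623 x [449.6 495.7] y -210.0 -190.1 z 53.2
-190 -140 1015 x [446.9 494.2] y -190.0 -160.9 z 53.1
mat 13497 ((475.4494934082031, -261.983154296875), (138.23390197753906, 257.9518127441406), 5.5106658935546875)
scene 33 [509.  26. 150.] [501.  13. 134.] [513.  36. 160.]
angle rel 85.83998976340763
tumbler [([704.0, -194.0, 64.0], 0.64)]
jar [([744.0, 45.0, 88.0], 0.74)]
lotion [([738.0, -72.0, 85.0], 0.97)]
hairbrush [([428.0, 410.0, 16.0], 0.76)]
tweezers [([668.0, 293.0, 11.0], 0.62)]
tin [([462.0, 303.0, 18.0], 0.96)]
```

View pics/l.png

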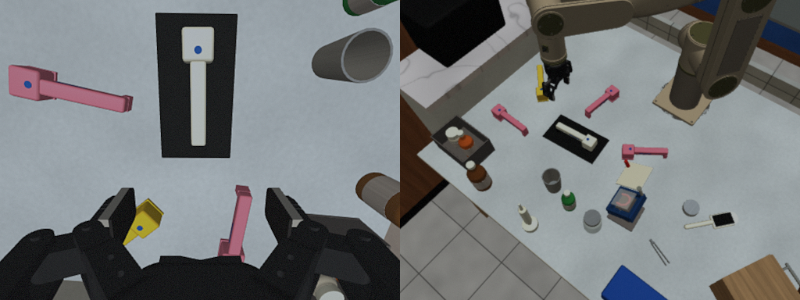

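The wand lies flat along the mat at (197,85) of the left panel. It is within about 8 mm of the mat's centre and 1.6° off its line. The cover is still open at (633,177), and the bystanders have not moved.

```bash
python3 -c "
from bench import hand_in
print(hand_in())"
```

```text
the job is handed in; nothing more can be done
None
```

The job is done and handed in at about 28.5 s on the robot's clock (limit 67 s); no verdict was reported.

- **Cover:** The first push slipped off the post with the cover at about 57°. A second push from behind took it to its stop (18 N felt at the fingers). My checks of the cover's final angle disagree slightly: a fit of the cover's face put it within about 2° of fully open, while the post's position gave 85–89°. All of these are past the 1.38 rad (79°) limit.
- **Lamp on the inner lid:** The rows cannot tilt the tool, so I let the wand pivot in a light 20 N grip until the hood lay flat on the lid. I held it for about 3 s. The camera put it about 1° off square and about 1 mm off centre, and the wrist force worked out at about 4.5 N.
- **Wand on the mat:** I laid it down tail first and let go. The last check shows it flat, about 8 mm from the mat's centre and 1.6° off its line.
- **Bystanders:** All of them were found within about 6 mm of where they started, which is about the error of the detections. The gripper is open and well clear of everything.

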